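# Send a used case down the return chute

## Robot

A 6-joint arm with a two-finger parallel gripper is mounted at the origin on the work surface. World frame = base frame: x ahead of the robot, y to its left, z up, the work surface at z = 0. Lengths are in m, angles in rad, forces in N, time in s.
With the tool pointing down it reaches from about 0.25 to 0.775 m from the base axis. Payload 4 kg.
Tool frame: the origin (TCP) lies at the very end of the fingers, on their centre line; the grasp point (between the pads) lies 19 mm behind it; z points along the fingers, y is the direction in which the jaws open and shut (so a half turn about z gives the same grasp; the last joint's range is limited). The gripper opens to 94 mm and grips with 3 to 60 N. Pads are 16 mm wide; open, the fingers measure 119 mm over their backs; the gripper's body (75 mm by 177 mm) begins 78 mm behind the grasp point.
Start: joints at [1.029, 0.087, 1.371, -0, 1.684, -0.103], TCP at [0.234, 0.498, 0.206] pointing down, gripper open.
Joint ranges: [-3.1, 3.1], [-0.76, 2.03], [0.27, 2.55], [-1.08, 4.22], [0.17, 2.65], [-2.57, 2.57]. Speed limits (rad/s): [2.79, 2.79, 3.14, 3.14, 3.14, 3.14].

## Interface

Orientations are given as a unit quaternion [x, y, z, w].
In Python, from cell import ctrl gives the robot as it stands. The module is installed in compiled form; this text tells all that it offers.
- The arm moves only by the tool servo_tool, never from a script. Its arguments are lists of equal length, an entry for each row: "translation": the shift along the tool's x, y, z scaled (see below), a list of three; "dr": the turn, a rotation vector about the tool's x, y, z scaled (see below), a list of three. A call has 1 to 10 rows; each row is the pose to reach, as a shift and turn from the pose commanded when the call began, along the tool's axes at that moment, turning the shorter way round; what a row does not reach only later rows make up. The controller multiplies each number of a shift by 200 mm and each number of a turn by 360 degrees. A row lasts 1/12 s, in which the tool goes at most 41.7 mm and 7.16 degrees, less where a joint would pass 70% of its speed; a pose out of reach is approached as far as the arm can. A call with a number of a shift or a turn outside -1 to 1 is refused whole. A call with a gripper value outside its range is refused whole. "fingers" is the opening, from 0 (shut) to 1 (fully open), set as the call begins (left out, the last holds). The fingers move at their own pace and stop on an object; "squeeze" is the grip in N (left out, the last holds). Time passes only in rows, so rows that repeat a pose let the fingers close. It gives the time, the measured TCP pose, the force and the opening at its end, in the units of the state.
- ctrl.get_state(): the state, without advancing time (a new reading comes with each control period).
- ctrl.camera(name): name is "scene" or "top" or "wrist"; returns (picture, depth): 420x560x3 uint8, red, green, blue; 420x560 float32, m along the optical axis (not along the pixel's ray), 0 where there is no reading.
- ctrl.camera_model(name): a dict with "fov_y" (degrees; the focal length in pixels is half the picture's height over the tangent of half this angle, whatever the lens; pixels are square), "cx", "cy" (the principal point, pixels), "eye" and "orientation" of the camera in the world. Camera axes: x right, y down, z forward; pixel columns grow to the right and rows downward; lengths in m; the calibration is good to about 2 mm. The wrist camera is an equidistant fisheye: a pixel r from the principal point sees the ray r / f radians off the axis. A picture is of the moment at which its call begins: read the wrist's pose just before it. camera_model takes no time and is no camera call; for the wrist camera it gives the pose at the moment of the call.
- ctrl.close_job(): hands the job in, once; it reports no verdict.
Trained networks look in the newest picture that a camera, given by its name, has taken for a name from the list of things; names that differ only in an ending like _2 or _b are one class to them, and where a whole thing is asked for, a point or a joint stands for the part that bears it (a point fixed in the world has none). Each returns a list of dicts, best first, with "conf" (0 to 1); they miss things now and then, are a little off and sometimes report something else, mostly with a low value. They report only what shows in the picture. A call takes as long as a camera call.
- ctrl.find_in(query, camera): "rect" ([left, top, right, bottom] in pixels, round what is visible of it).
- ctrl.mark_of(query, camera): "point" ([column, row] in pixels: a listed point, or the origin of a listed thing).
The state is a dict: "clock": time; "joint_pos": joint angles; "dq": joint speeds; "joint_torque": joint torques, N m; "position": TCP position; "tool_rot": TCP orientation; "force": force on the tool from outside, world axes, zero at the start; "ft_torque": the same for the moment, N m; "gripper_width": finger opening in m.
Only numpy, scipy, OpenCV 4.12 (cv2) and the standard library are available. Lean on these libraries where they do the work, as an engineer would, in place of code of your own. Each camera call takes 0.05 s, during which the arm holds its last target.

## Task

Push the black case along the runway with your fingertips, through the hanging flap, until it goes over the edge and slides down into the catch tray; do not pick it up. Then draw the fingers back so that the flap swings shut behind it, and leave the bottle, the tip box and the dishes where they stand.

Things in the scene. Friction and masses are not known exactly. Their poses are not given: they have to be found in the camera images.
- chute: Fixed white return chute without roof, 481 mm long, 86 mm wide over its 6 mm side walls (74 mm inside). Origin on the table under the door; +x is the push direction (runway, door, slide, tray), +y its left, +z up. Runway level, polished, x -200 to +24 mm, 110 mm above the table; side walls 14 mm above the runway before the door, 30 mm just past it.
- doorway (a point): Middle of the door on the runway surface (chute frame 0, 0, 110 mm); axes as the chute's. Opening 74 mm wide between two posts 12 mm thick along x; above it a thin crossbar, 64 to 70 mm above the runway, x -5 to +5 mm, and the hinge axle at 60 mm. Leant fingers (tips forward, wrist back) can reach a little way under the crossbar.
- edge (a point): Middle of the runway's end (chute frame 24, 0, 110 mm). Beyond it a polished slide goes down at 38 degrees to the tray at x = 150 mm. A case whose middle has passed this edge tips and slides down by itself, so its rear end must be pushed to about 15 mm before the door, better up to the door or just past it.
- tray (a point): Centre of the catch tray's floor (chute frame 212, 0, 10 mm); the tray is 125 mm long (chute x 150 to 275), 74 mm wide, open on top.
- flap (a joint): Steel flap in the door, 68 mm wide, 54 mm long, 50 g, polished, hung from the axle 60 mm above the runway, lower edge 6 mm above the runway. 0 = hanging shut; grows as it swings inward (chute +x) and up, stop at 1.4 rad; it cannot swing outward. It falls shut by its own weight and rides over the case at about 0.94 rad.
- flap_edge (a point): Middle of the flap's lower edge.
- case: The loose black plastic case, closed, 80 mm long (its x), 56 mm wide (y), 28 mm high, about 130 to 250 g, a plain pale patch on its lid. Origin at the centre of its underside. It starts on the runway before the door, lengthwise in the channel within 0.06 rad.
- bottle: Loose brown bottle, 42 mm diameter, 85 mm high, on the table; origin at the centre of its underside. Leave it.
- tipbox: Loose box of pipette tips, 85 x 115 x 50 mm, on the table; origin at the centre of its underside. Leave it.
- dishes: Loose stack of three culture dishes, 63 mm diameter, 40 mm high, on the table; origin at the centre of its underside. Leave it.

How it is judged:
By the outcome, as a careful person would: the job done as asked, in the order asked, and still so for the second after the job is handed in, with the robot touching nothing.
It also fails if it takes over 40 s, if anything falls off the work surface, if the arm or the gripper's body presses on something with over 40 N, if the wrist force passes 120 N, or if a joint passes its speed limit or range.

## Working session

There is one attempt and no reset: what is moved stays moved. The work goes in short steps, Python scripts to look and compute and a tool call to move; the robot and the scene stay as the last step left them, time stands still between calls to the robot, and variables do not carry over. Pictures are saved under pics/ and viewed, and the job is handed in when it is done.

Besides the shell and the picture viewer there is one more tool, called after "Call:" as name(argument=value, ...) on one line, values as JSON. servo_tool: Moves the arm, as the interface text tells. Shifts and turns lie within -1 to 1; 1 stands for 200 mm of shift or 360 degrees of turn. Its arguments: {"type":"object","properties":{"translation":{"type":"array","items":{"type":"array","items":{"type":"number"}}},"dr":{"type":"array","items":{"type":"array","items":{"type":"number"}}},"fingers":{"type":"number"},"squeeze":{"type":"number"}},"required":["translation","dr"]}

```bash
mkdir -p pics; ls; cat > h.py <<'E'
import numpy as np, cv2
from scipy.spatial.transform import Rotation as R
from cell import ctrl
def snap(n,f):
    p,d=ctrl.camera(n); cv2.imwrite('pics/'+f,p[:,:,::-1]); np.save('pics/'+f[:-4]+'_d.npy',d); return p,d
def world(n,d,u,v,m=None):
    m=m or ctrl.camera_model(n); f=210/np.tan(np.radians(m['fov_y'])/2)
    u=np.asarray(u,float);v=np.asarray(v,float)
    z=d[v.astype(int),u.astype(int)]
    P=np.stack([(u-m['cx'])/f*z,(v-m['cy'])/f*z,z],-1)
    return R.from_quat(m['orientation']).apply(P.reshape(-1,3)).reshape(P.shape)+np.array(m['eye'])
E
python3 - <<'E'
from h import *
for n in('top','scene'):
    p,d=snap(n,n+'1.png'); print(n,ctrl.camera_model(n))
    for q in('case','chute','doorway','edge','tray','flap_edge','bottle','tipbox','dishes'):
        for r in ctrl.mark_of(q,n)[:1]:
            u,v=r['point']
            try: print(q,round(r['conf'],2),np.round(r['point'],1),world(n,d,u,v).round(3))
            except Exception as e: print(q,r,e)
print(ctrl.get_state())
E
```

```text
pics
top {'fov_y': 54.62999674048202, 'cx': 277.2487060668509, 'cy': 203.5213068959061, 'eye': array([0.56630657, 0.06879511, 0.9462741 ]), 'orientation': array([-0.70155677,  0.71219348, -0.02002808,  0.0140511 ])}
chute 0.73 [300.2 241.9] [0.527 0.016 0.11 ]
doorway 0.74 [306.6 241.6] [0.531 0.008 0.179]
edge 0.94 [293.5 247.7] [0.515 0.029 0.104]
tray 0.78 [216.8 274.6] [0.451 0.201 0.008]
bottle 0.68 [304.2 149.3] [0.727 0.    0.064]
tipbox 0.79 [230.  150.2] [0.73  0.164 0.049]
dishes 0.73 [369.1 150.4] [ 0.727 -0.148  0.039]
scene {'fov_y': 54.88862534253587, 'cx': 287.53964083680523, 'cy': 216.82658432488344, 'eye': array([ 0.94025871, -0.15666203,  0.75127504]), 'orientation': array([ 0.83676696,  0.46831681, -0.14528617, -0.24370544])}
case 0.92 [220.8 238. ] [ 0.572 -0.081  0.139]
chute 0.88 [257.3 239.5] [ 0.582 -0.017  0.089]
doorway 0.85 [252.9 209.3] [0.53  0.004 0.11 ]
edge 0.89 [265.1 199.3] [0.568 0.014 0.18 ]
tray 0.78 [312.  173.4] [0.45  0.195 0.01 ]
flap_edge 0.76 [249.7 204.5] [0.525 0.001 0.122]
bottle 0.67 [309.4 320.1] [ 0.754 -0.011  0.055]
tipbox 0.96 [379.1 283.4] [0.762 0.138 0.05 ]
dishes 0.71 [234.3 362.7] [ 0.745 -0.157  0.038]
{'clock': 1.0, 'joint_pos': array([ 1.02888657e+00,  8.71914663e-02,  1.37074064e+00,  4.40731626e-05,
        1.68360654e+00, -1.03090192e-01]), 'dq': array([-0.00089301,  0.00108607, -0.00026823,  0.00165378, -0.00140031,
       -0.00114828]), 'joint_torque': array([ 1.44050482e-04, -3.40051782e+01, -3.02603924e+01,  7.19402335e-02,
        2.37188197e-02, -9.20740945e-06]), 'position': array([0.23366517, 0.49789766, 0.2054899 ]), 'tool_rot': array([ 2.17651171e-01,  9.76026622e-01,  3.25474176e-05, -1.22104029e-05]), 'force': array([ 0.20085102, -0.24664594,  0.15114247]), 'ft_torque': array([ 0.08380814, -0.01623593,  0.0291056 ]), 'gripper_width': 0.09409521050986641}
```

View pics/top1.png

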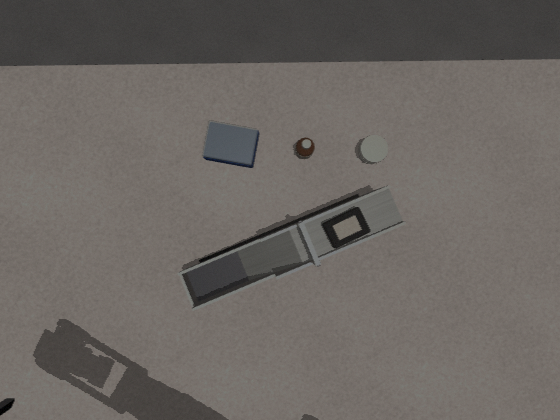

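View pics/scene1.png

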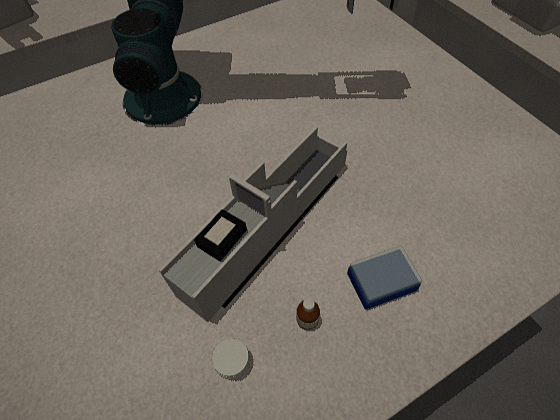

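The pictures show the chute running from right (runway end near top px (395,205)) to left (tray near (215,275)). The door is at about (308,242) and the case at (345,228) on the runway. The bottle, tip box and dishes stand clear on the far side. Next I fit the chute and case poses from the depth.

```bash
python3 - <<'E'
from h import *
from scipy.optimize import minimize
for n in ('top','scene'):
    d=np.load(f'pics/{n}1_d.npy'); v,u=np.mgrid[0:420,0:560]
    W=world(n,d,u,v); ok=d>0
    im=cv2.imread(f'pics/{n}1.png')
    sel=ok&(W[...,2]>0.03)&(W[...,0]>.35)&(W[...,0]<.68)&(W[...,1]>-.25)&(W[...,1]<.3)
    # runway
    P=W[sel]; 
    r=cv2.minAreaRect(P[:,:2].astype(np.float32)*1000); print(n,'rect',r)
    a=np.arctan2(.19,-.075)
    for lo,hi in((.1,.116),(.119,.130),(.131,.145),(.165,.19)):
        s=sel&(W[...,2]>lo)&(W[...,2]<hi); Q=W[s]; print(lo,s.sum(),Q.mean(0).round(4),Q[:,2].std().round(4)); print('   ',cv2.minAreaRect(Q[:,:2].astype(np.float32)*1000))
E
```

```text
top rect ((512.9087524414062, 40.125579833984375), (93.51652526855469, 481.461181640625), 21.582212448120117)
0.1 2784 [ 0.5595 -0.0757  0.1091] 0.0021
    ((551.7972412109375, -50.92683410644531), (80.56884765625, 283.6965026855469), 21.747426986694336)
0.119 662 [ 0.5599 -0.0833  0.1234] 0.0016
    ((549.086669921875, -51.8428955078125), (86.25291442871094, 283.58770751953125), 21.720630645751953)
0.131 1390 [ 0.5469 -0.0523  0.1377] 0.0018
    ((534.6812133789062, -15.715095520019531), (86.38027954101562, 209.1997833251953), 21.74321746826172)
0.165 274 [0.5275 0.0032 0.1785] 0.0024
    ((527.576171875, 3.0420665740966797), (93.50753784179688, 11.811427116394043), 21.809337615966797)
scene rect ((513.7801513671875, 42.26985168457031), (92.35322570800781, 482.95025634765625), 21.8527774810791)
0.1 3004 [ 0.5725 -0.0958  0.1099] 0.0026
    ((551.3882446289062, -49.46897888183594), (86.57488250732422, 284.8056945800781), 20.88822364807129)
0.119 1302 [ 0.5639 -0.0701  0.1239] 0.0022
    ((548.8871459960938, -50.13056945800781), (88.22956085205078, 284.13165283203125), 21.693716049194336)
0.131 1732 [ 0.5483 -0.0453  0.138 ] 0.0022
    ((534.8417358398438, -14.523857116699219), (88.22378540039062, 210.83526611328125), 22.237354278564453)
0.165 374 [0.5312 0.0035 0.1775] 0.004
    ((529.6008911132812, 4.449766159057617), (91.17337036132812, 12.92275619506836), 21.551755905151367)
```

```bash
cat >> h.py <<'E'
D=np.array([.5285,.0035,.110]); A=np.radians(111.75)
Fx=np.array([np.cos(A),np.sin(A),0]); Fy=np.array([-np.sin(A),np.cos(A),0]); Fz=np.array([0,0,1.])
C=np.stack([Fx,Fy,Fz],1)
def tochute(p): return (np.asarray(p)-D)@C
def toworld(c): return D+C@np.asarray(c)
def target_rot(lean):
    t=np.radians(lean); z=Fx*np.sin(t)-Fz*np.cos(t); x=Fx*np.cos(t)+Fz*np.sin(t)
    return R.from_matrix(np.stack([x,np.cross(z,x),z],1))
def move(c,lean):
    s=ctrl.get_state(); R0=R.from_quat(s['tool_rot']); 
    t=R0.inv().apply(toworld(c)-s['position'])/.2
    r=(R0.inv()*target_rot(lean)).as_rotvec()/(2*np.pi)
    print('clock',s['clock'],'chute pos mm',(tochute(s['position'])*1000).round(1),'t',t.round(4),'dr',r.round(4), 'f',s['force'].round(1),'w',s['gripper_width'])
E
python3 - <<'E'
from h import *
for n in ('top','scene'):
    d=np.load(f'pics/{n}1_d.npy'); v,u=np.mgrid[0:420,0:560]
    W=world(n,d,u,v); c=tochute(W)*1000
    s=(d>0)&(abs(c[...,2]-28)<6)&(c[...,0]<-25)&(c[...,0]>-210)&(abs(c[...,1])<40)
    print(n,cv2.minAreaRect(c[s][:,:2].astype(np.float32)))
    s=(d>0)&(c[...,2]>8)&(c[...,2]<22)&(c[...,0]<-20)
    s=(d>0)&(abs(c[...,2]-14)<4)&(c[...,0]<-20)&(c[...,0]>-190)&(abs(abs(c[...,1])-40)<6)
    for g in(1,-1):
        q=c[s&(c[...,1]*g>0)]; print('wall',g,len(q),q[:,1].min(),q[:,1].max(),np.polyfit(q[:,0],q[:,1],1))
    s=(d>0)&(c[...,2]>60)&(c[...,2]<80)&(abs(c[...,0])<30); q=c[s]; print('bar',np.percentile(q,[2,50,98],axis=0).round(1))
move([-.165,0,.10],25)
E
```

```text
top ((-83.76012420654297, 3.9113311767578125), (79.60467529296875, 55.85090637207031), 3.1235392093658447)
wall 1 262 37.973507048413914 44.56110855623371 [-1.14558084e-03  4.10316023e+01]
wall -1 250 -41.736751918646476 -35.66813127762824 [ 7.52646883e-05 -3.87132568e+01]
bar [[ -5.1 -40.9  63.4]
 [ -0.    2.   69. ]
 [  4.9  43.9  71.8]]
scene ((-83.59648132324219, 2.8549060821533203), (80.29447174072266, 56.481754302978516), 3.368859052658081)
wall 1 322 36.713217218158995 45.13882881891833 [2.62420440e-03 4.09086275e+01]
wall -1 394 -43.097380327054886 -35.160463099470725 [-1.30723845e-03 -3.97000956e+01]
bar [[ -5.6 -43.2  60.6]
 [ -1.5  -1.8  69.5]
 [  5.9  42.5  71.9]]
clock 1.0 chute pos mm [568.5  90.6  95.5] t [-2.9871 -2.1752 -0.0228] dr [-0.0261  0.0661  0.1178] f [ 0.2 -0.2  0.2] w 0.09409521050986641
```

Call:
servo_tool(translation=[[-1,-0.73,-0.2],[-1,-0.73,-0.2],[-1,-0.73,-0.2],[-1,-0.73,-0.2],[-1,-0.73,-0.2],[-1,-0.73,-0.2],[-1,-0.73,-0.2],[-1,-0.73,-0.2]], dr=[[0,0,0.118],[0,0,0.118],[0,0,0.118],[0,0,0.118],[0,0,0.118],[0,0,0.118],[0,0,0.118],[0,0,0.118]], fingers=0.2)

```text
clock: 1.67
position: [0.3539, 0.2794, 0.2463]
tool_rot: [0.558, 0.83, 0.001, 0.0]
force: [-0.1, 0.8, 1.1]
gripper_width: 0.0443
```

```bash
python3 -c "
from h import *
move([-.165,.001,.12],0);move([-.165,.001,.12],25)"
```

```text
clock 1.6667 chute pos mm [320.9  60.  136.3] t [-2.4318  0.2776  0.0801] dr [ 0.0003 -0.0001  0.0011] f [-0.1  0.8  1.1] w 0.04427554361690908
clock 1.6667 chute pos mm [320.9  60.  136.3] t [-2.4318  0.2776  0.0801] dr [0.     0.0693 0.0012] f [-0.1  0.8  1.1] w 0.04427554361690908
```

Call:
servo_tool(translation=[[-1,0.278,0],[-1,0.278,0],[-1,0.278,0],[-1,0.278,0],[-1,0.278,0],[-1,0.278,0],[-1,0.278,0]], dr=[[0,0,0.001],[0,0,0.001],[0,0,0.001],[0,0,0.001],[0,0,0.001],[0,0,0.001],[0,0,0.001]])

```text
clock: 2.25
position: [0.4806, 0.1172, 0.2443]
tool_rot: [0.559, 0.829, -0.0, -0.001]
force: [-0.2, 1.1, -0.3]
gripper_width: 0.0193
```

Call:
servo_tool(translation=[[-1,0,0],[-1,0,0],[-1,0,0],[-1,0,0],[-1,0,0],[-1,0,0],[-1,0,0]], dr=[[0,0,0],[0,0,0],[0,0,0],[0,0,0],[0,0,0],[0,0,0],[0,0,0]])

```text
clock: 2.83
position: [0.5554, -0.067, 0.2447]
tool_rot: [0.559, 0.829, 0.0, -0.001]
force: [-0.4, 0.8, 0.4]
gripper_width: 0.0185
```

Call:
servo_tool(translation=[[-0.44,0,0.08],[-0.44,0,0.08],[-0.44,0,0.08],[-0.44,0,0.08],[-0.44,0,0.08],[-0.44,0,0.08],[-0.44,0,0.08]], dr=[[0,0.0695,0],[0,0.0695,0],[0,0.0695,0],[0,0.0695,0],[0,0.0695,0],[0,0.0695,0],[0,0.0695,0]])

```text
clock: 3.42
position: [0.5885, -0.1472, 0.2308]
tool_rot: [0.544, 0.811, 0.121, -0.179]
force: [-0.1, 0.1, 0.7]
gripper_width: 0.0188
```

```bash
python3 -c "
from h import *
move([-.165,.001,.008],25)
snap('scene','scene2.png');snap('wrist','wrist2.png')"
```

```text
clock 3.4167 chute pos mm [-1.622e+02  1.000e-01  1.208e+02] t [-0.2503 -0.0055  0.5058] dr [-0.0004  0.0003  0.0014] f [-0.1  0.1  0.7] w 0.018800532894634923
```

View pics/scene2.png

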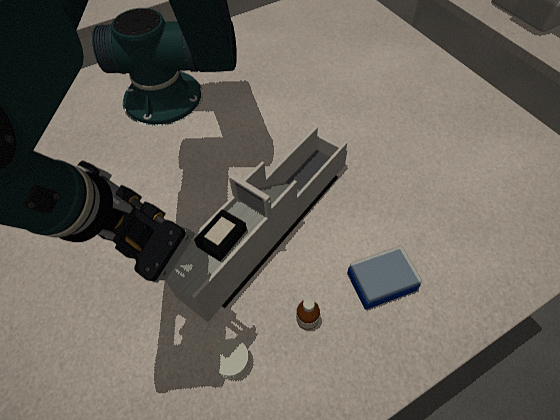

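View pics/wrist2.png

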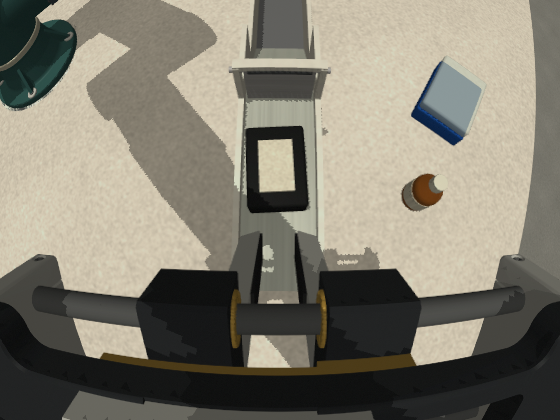

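The leaned fingers are centred over the channel behind the case. Wrist px: case (277,170), fingers about (250,260) and (310,260), door (280,70). I descend next.

Call:
servo_tool(translation=[[-0.06,0,0.12],[-0.12,0,0.24],[-0.16,0,0.34],[-0.2,-0.005,0.42],[-0.23,-0.005,0.46],[-0.24,-0.005,0.49],[-0.247,-0.005,0.5],[-0.247,-0.005,0.5],[-0.247,-0.005,0.5]], dr=[[0,0,0.001],[0,0,0.001],[0,0,0.001],[0,0,0.001],[0,0,0.001],[0,0,0.001],[0,0,0.001],[0,0,0.001],[0,0,0.001]])

```text
clock: 4.27
position: [0.5889, -0.1527, 0.1195]
tool_rot: [0.548, 0.808, 0.121, -0.179]
force: [0.4, -0.5, -0.4]
gripper_width: 0.0187
```

```bash
python3 -c "
from h import *
move([-.135,.001,.009],25);move([-.004,.001,.009],25)
snap('scene','scene3.png');snap('wrist','wrist3.png')"
```

```text
clock 4.2667 chute pos mm [-167.5    1.8    9.5] t [0.1461 0.0038 0.0708] dr [-0.0001  0.0003 -0.0001] f [ 0.4 -0.5 -0.4] w 0.018659693572663043
clock 4.2667 chute pos mm [-167.5    1.8    9.5] t [0.7402 0.0034 0.3466] dr [-0.0001  0.0003 -0.0001] f [ 0.4 -0.5 -0.4] w 0.018659693572663043
```

Call:
servo_tool(translation=[[0.036,0.003,0.017],[0.072,0.003,0.034],[0.109,0.003,0.051],[0.136,0.003,0.063],[0.154,0.003,0.072],[0.168,0.003,0.078],[0.181,0.003,0.085],[0.195,0.003,0.091],[0.208,0.003,0.097],[0.226,0.003,0.106]], dr=[[0,0,0],[0,0,0],[0,0,0],[0,0,0],[0,0,0],[0,0,0],[0,0,0],[0,0,0],[0,0,0],[0,0,0]])

```text
clock: 5.2
position: [0.5704, -0.1061, 0.1179]
tool_rot: [0.549, 0.808, 0.121, -0.18]
force: [0.3, -0.5, 1.0]
gripper_width: 0.019
```

```bash
python3 -c "
from h import *
move([-.004,.001,.009],25)
snap('scene','scene4.png');snap('wrist','wrist4.png')"
```

```text
clock 5.2 chute pos mm [-117.4    1.7    7.9] t [0.516  0.0027 0.2345] dr [-0.0003 -0.     -0.0004] f [ 0.3 -0.5  1. ] w 0.019004596942138352
```

View pics/wrist4.png

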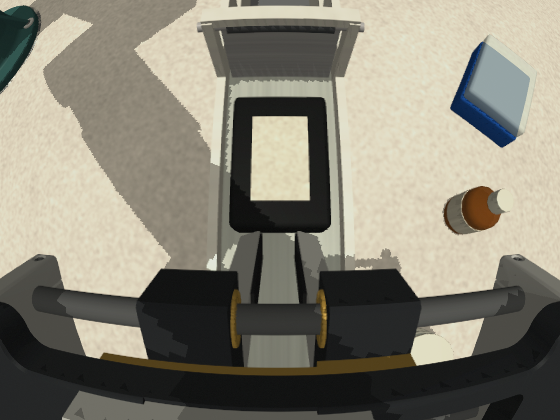

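View pics/scene4.png

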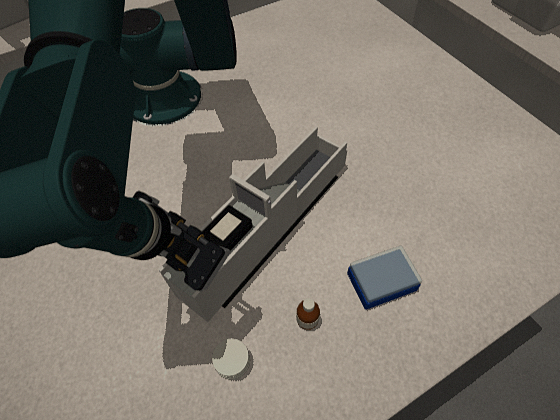

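The case is squared up against both fingertips and centred (px 280,165). The flap is still shut ahead of it, so I keep pushing slowly.

Call:
servo_tool(translation=[[0.02,0.001,0.009],[0.041,0.001,0.018],[0.062,0.002,0.027],[0.082,0.002,0.037],[0.103,0.003,0.046],[0.123,0.003,0.055],[0.144,0.003,0.064],[0.164,0.003,0.074],[0.185,0.003,0.083],[0.205,0.003,0.092]], dr=[[0,0,0],[0,0,0],[0,0,0],[0,0,0],[0,0,0],[0,0,0],[0,0,0],[0,0,0],[0,0,0],[0,0,0]])

```text
clock: 6.13
position: [0.5541, -0.0636, 0.1185]
tool_rot: [0.548, 0.808, 0.121, -0.18]
force: [0.4, -0.6, -0.2]
gripper_width: 0.0189
```

```bash
python3 -c "
from h import *
move([-.004,.001,.009],25)
snap('wrist','wrist5.png')"
```

```text
clock 6.1333 chute pos mm [-71.8   1.1   8.5] t [3.084e-01 2.000e-04 1.414e-01] dr [-0.0003 -0.0001 -0.0003] f [ 0.4 -0.6 -0.2] w 0.018894947164121375
```

View pics/wrist5.png

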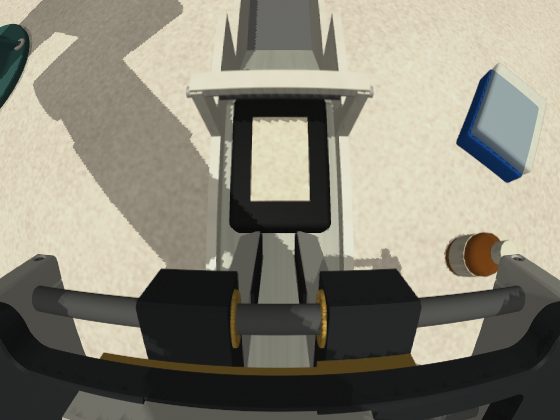

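The case is under the flap and still square on the fingers. I continue.

Call:
servo_tool(translation=[[0.018,0,0.008],[0.036,0,0.017],[0.054,0,0.025],[0.072,0,0.033],[0.09,0,0.042],[0.108,0,0.05],[0.126,0,0.058],[0.144,0,0.066],[0.162,0,0.075],[0.18,0,0.083]], dr=[[0,0,0],[0,0,0],[0,0,0],[0,0,0],[0,0,0],[0,0,0],[0,0,0],[0,0,0],[0,0,0],[0,0,0]])

```text
clock: 7.02
position: [0.5395, -0.0268, 0.1187]
tool_rot: [0.548, 0.808, 0.121, -0.18]
force: [-0.0, -0.7, 1.0]
gripper_width: 0.0191
```

```bash
python3 -c "
from h import *
move([-.004,.001,.009],25)
snap('wrist','wrist6.png')"
```

```text
clock 7.0167 chute pos mm [-32.2   1.    8.7] t [1.285e-01 1.000e-04 5.830e-02] dr [-0.0003 -0.0001 -0.0003] f [-0.  -0.7  1. ] w 0.019105369824989237
```

View pics/wrist6.png

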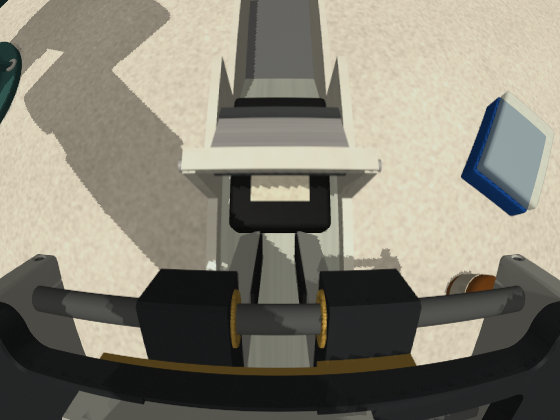

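Call:
servo_tool(translation=[[0.018,0,0.008],[0.036,0,0.016],[0.054,0,0.025],[0.072,0,0.033],[0.09,0,0.041],[0.108,0,0.049],[0.125,0,0.057],[0.125,0,0.057],[0.125,0,0.057]], dr=[[0,0,0],[0,0,0],[0,0,0],[0,0,0],[0,0,0],[0,0,0],[0,0,0],[0,0,0],[0,0,0]])

```text
clock: 7.82
position: [0.5293, -0.0014, 0.1189]
tool_rot: [0.548, 0.808, 0.121, -0.18]
force: [0.2, -0.9, -0.6]
gripper_width: 0.0189
```

```bash
python3 -c "
from h import *
move([-.1,.001,.009],25)
snap('wrist','wrist7.png');snap('scene','scene7.png')"
```

```text
clock 7.8167 chute pos mm [-4.8  1.1  8.9] t [-0.4309  0.0006 -0.2017] dr [-0.0004 -0.0001 -0.0003] f [ 0.2 -0.9 -0.6] w 0.018946165723366843
```

View pics/wrist7.png

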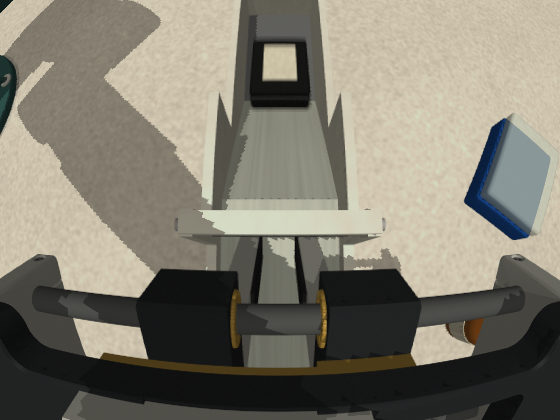

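View pics/scene7.png

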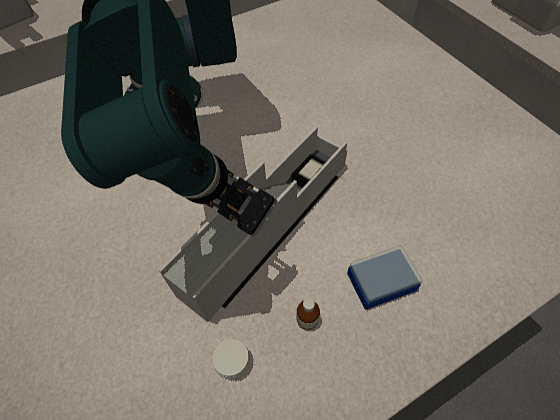

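The case has slid down into the tray (wrist px (280,75), scene px (310,170)). Next I draw the fingers straight back along the runway.

Call:
servo_tool(translation=[[-0.025,0,-0.012],[-0.06,0,-0.028],[-0.1,0,-0.047],[-0.15,0,-0.07],[-0.2,0,-0.094],[-0.25,0,-0.117],[-0.3,0,-0.14],[-0.35,0,-0.164],[-0.4,0,-0.187],[-0.43,0,-0.202]], dr=[[0,0,0],[0,0,0],[0,0,0],[0,0,0],[0,0,0],[0,0,0],[0,0,0],[0,0,0],[0,0,0],[0,0,0]])

```text
clock: 8.75
position: [0.5651, -0.0916, 0.1189]
tool_rot: [0.549, 0.807, 0.121, -0.18]
force: [-0.5, 1.2, 0.4]
gripper_width: 0.0191
```

```bash
python3 -c "
from h import *
move([-.15,.001,.15],25)
snap('wrist','wrist8.png')"
```

```text
clock 8.75 chute pos mm [-101.9    1.2    8.9] t [ 8.03e-02 -4.00e-04 -7.41e-01] dr [-0.0003 -0.     -0.0005] f [-0.5  1.2  0.4] w 0.019053687341265384
```

View pics/wrist8.png

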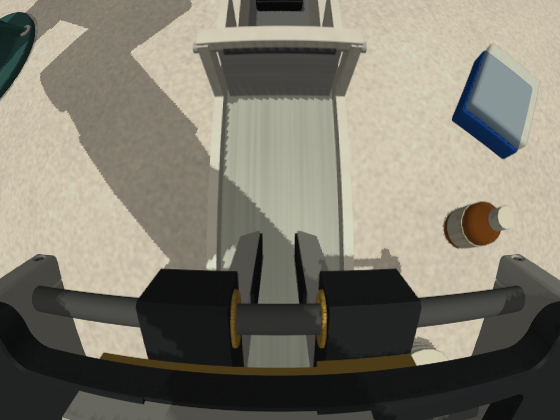

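The flap hangs shut (px (280,70)). I now lift the fingers clear, backwards along the tool axis.

Call:
servo_tool(translation=[[0.01,0,-0.1],[0.03,0,-0.22],[0.05,0,-0.36],[0.06,0,-0.5],[0.07,0,-0.62],[0.08,0,-0.7],[0.08,0,-0.74],[0.08,0,-0.74],[0.08,0,-0.74],[0.08,0,-0.74]], dr=[[0,0,0],[0,0,0],[0,0,0],[0,0,0],[0,0,0],[0,0,0],[0,0,0],[0,0,0],[0,0,0],[0,0,0]])

```text
clock: 9.63
position: [0.5823, -0.134, 0.2584]
tool_rot: [0.548, 0.807, 0.12, -0.181]
force: [0.3, 0.6, -0.6]
gripper_width: 0.0184
```

```bash
python3 - <<'E'
from h import *
move([-.15,.001,.15],25)
for n in('scene','top'):
    p,d=snap(n,n+'9.png')
    for q in('case','bottle','tipbox','dishes','flap_edge'):
        for r in ctrl.mark_of(q,n)[:1]:
            w=world(n,d,*r['point']); print(n,q,round(r['conf'],2),np.round(r['point'],1),w.round(3),(tochute(w)*1000).round(0))
E
```

```text
clock 9.6333 chute pos mm [-147.7    1.   148.4] t [-0.0073  0.     -0.012 ] dr [-0.0006 -0.0004 -0.0004] f [ 0.3  0.6 -0.6] w 0.01839703333288217
scene case 0.91 [317.7 169.2] [0.465 0.2   0.038] [206. -14. -72.]
scene bottle 0.72 [307.5 320.3] [ 0.752 -0.013  0.051] [ -98. -201.  -59.]
scene tipbox 0.68 [379.5 281.9] [0.761 0.141 0.051] [  41. -266.  -59.]
scene dishes 0.7 [381.8 281.6] [0.762 0.146 0.049] [  46. -269.  -61.]
scene flap_edge 0.57 [251.1 206. ] [0.527 0.002 0.118] [-1.  2.  8.]
top case 0.95 [214.1 276.8] [0.45  0.203 0.039] [214.  -1. -71.]
top bottle 0.73 [301.9 149.6] [0.727 0.005 0.062] [ -72. -185.  -48.]
top tipbox 0.94 [233.1 147. ] [0.736 0.157 0.051] [  65. -250.  -59.]
top dishes 0.65 [367.7 152.8] [ 0.721 -0.144  0.041] [-208. -124.  -69.]
```

View pics/scene9.png

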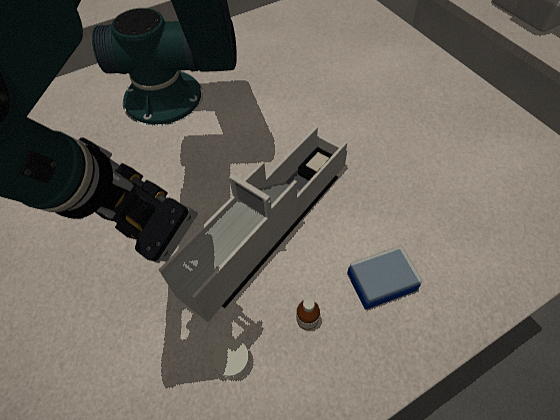

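View pics/top9.png

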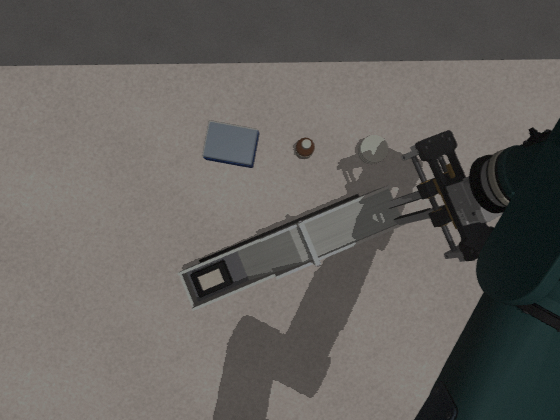

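The case lies flat in the tray (top px (213,279)), the flap is shut, and the three loose objects are where they started. The robot is touching nothing, so I hand the job in.

```bash
python3 -c "
from cell import ctrl
print(ctrl.close_job())"
```

```text
the job is handed in; nothing more can be done
None
```

I pushed the case along the runway with leaned, nearly closed fingertips until it passed under the flap and over the edge. It slid into the tray, and I drew the fingers back and lifted them clear. The job was handed in at about 10 s on the robot's clock.

**Final checks:**
- **Case:** it lies in the tray at about chute (214, -1) mm from the top camera. Its top is at 39 mm, which is the tray floor plus the case's height, so it lies flat.
- **Flap:** it hangs shut, with its lower edge at about chute (-1, 2) mm and 8 mm above the runway, against a nominal 6 mm.
- **Bottle, tip box and dishes:** they look unmoved in both pictures.
- **Force:** every reading taken during the job was under about 2 N.

**Disagreements:**
- The scene camera's network put the "dishes" mark on the tip box. This was a mislabel, because the picture and the top camera show the dishes in place.
- The scene camera's case mark was about 15 mm off the top camera's. Both are inside the tray.

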